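Purge the tea canister with the bayonet lid at vent

TASK

Flush the tea canister with gas: first turn the valve on the copper line to 60 degrees open, the second mark of its dial after shut, and let go of it. Then lower the bar-handled bayonet lid into the canister, lugs down through the two entry slots until the flange is on the rim, and turn it clockwise to the vent mark, half-way (45 degrees) to the lock, never on into the lock click. Finish while still gripping the lid by its bar and holding it there, with the valve as you set it and the other tea things undisturbed.

Things in the scene. Friction and masses are not known exactly. Their poses are not given: they have to be found in the camera images.
- valve (a joint): opening of the quarter-turn valve, rad: 0 = shut (handle bar square to the copper pipe), grows anticlockwise seen from above, 1.571 = fully open (bar along the pipe); 60 degrees = 1.047. Stays where it is left (friction 0.08 N m). The dial plate under the handle has black marks at 0, 30, 60 and 90 degrees, for both ends of the bar.
- valve_grip (a point): centre of the valve's handle bar, on its upright turning axis, 100 mm above the table. The bar is dark steel, 60 mm long along this point's x axis (which turns with it), 12 mm wide, 20 mm tall; the dial plate, 76 mm across, lies 22 mm below its underside. The valve is 170 mm to the left (from the robot) of the canister, on the same stand.
- stand: purge stand: dark wooden board 240 (x) x 340 (y) x 20 mm that carries the canister, the valve and, along its far edge, a lying gas cylinder with gauge (nothing there above 110 mm). It stands fast, elsewhere and at another yaw in each run. Origin under the board's centre, x away from the robot at yaw 0.
- mouth (a point): centre of the aluminium canister's mouth, at rim height, 120 mm above the table; z up. Canister 92 mm across, fixed on the stand. The mouth is a 53 mm bore through a ledge 6 mm thick; two entry slots in the ledge, 16 mm wide and 69 mm over both ends, lie at the two ends of this point's x axis. With the lid seated, lid_grip is 29 mm above this point.
- vent_mark (a point): one of the two vent marks, short dark lines on the canister's rim, 43 mm from its axis and 45 degrees clockwise (from above) of an entry slot; entry has one dot, lock two dots. Lugs passed through the slots turn clockwise under the ledge: 45 degrees vent, from 59 they meet the sprung ball of the lock click, 90 locked at a stop. Anticlockwise a stop allows some 8 degrees.
- lid_grip (a point): centre of the wooden grip bar of the loose aluminium bayonet lid, 51 mm above the lid's underside; lid 61 mm tall over all, 0.13 to 0.25 kg. z up, x along the bar: 56 mm long, 12 mm wide, 20 mm tall, in line with the lugs. The lid starts standing on its plug on the table, right of the stand among the other tea things, at any yaw.
- lid_flange (a point): centre of the underside of the lid's flange (80 mm across, 6 mm thick), 29 mm below lid_grip, same axes. Below it a plug 48 mm across and 22 mm deep, with two lugs at the two ends of the x axis: 64 mm over both, 10 mm wide, 5 mm tall, their underside 14 mm below the flange. The lid is the same turned by half a turn.
- knob_lid: the other lid, for a press-on tin: aluminium disc 80 mm across with a round knob and no lugs, 50 mm tall; a bystander; origin at the centre of its underside
- teacup: white porcelain cup without handle, 80 mm across, 58 mm tall; a bystander; origin at the centre of its underside
- whisk_holder: small waisted bamboo whisk holder, 58 mm across, 72 mm tall; a bystander; origin at the centre of its underside
- bowl: glazed tea bowl, 116 mm across, 75 mm tall, left of the stand; a bystander; origin at the centre of its underside
- tin: lacquered red tin, 72 mm across, 97 mm tall, right of the robot; a bystander; origin at the centre of its underside
- spoon: steel tea measuring spoon 150 mm long, lying left of the stand; a bystander; origin at the centre of its underside

How it is judged:
On the way, in this order (a step that is already met when the one before it is completed fails the run):
1. the valve is set to 60 degrees open, within 7.5 degrees, and its handle let go (value of joint valve between 0.917 and 1.177 rad and contact force between the fingers and valve below 0.1 N), for 0.2 s.
2. the lid, in the fingers, is down on the rim with its lugs through the entry slots (horizontal distance between lid_grip and mouth below 0.006 m and z of lid_grip in the frame of mouth below 0.033 m and angle between lid_grip's own z axis and vertical below 0.12 rad and contact force between the fingers and lid above 2 N and angle between the x axis of lid_grip and the x axis of mouth, either way round below 0.35 rad), for 0.1 s.
At the end, for the whole second after the job is handed in: the lid sits in the canister (centred within 6 mm, flange within 4 mm of the rim, level within 7 degrees), turned to 35 to 55 degrees from entry, at rest and still gripped by the fingers with more than 2 N; the valve is between 52.5 and 67.5 degrees open (horizontal distance between lid_grip and mouth below 0.006 m and z of lid_grip in the frame of mouth below 0.033 m and angle between lid_grip's own z axis and vertical below 0.12 rad and contact force between the fingers and lid above 2 N and value of joint valve between 0.917 and 1.177 rad and angle between the x axis of lid_grip and the x axis of mouth, either way round between 0.61 and 0.96 rad and angular speed of lid below 0.15 rad/s); the arm keeps its last pose, push and grip.
It fails at once if the seated lid is turned on into the lock click (past 66 degrees) (horizontal distance between lid_grip and mouth below 0.006 m and z of lid_grip in the frame of mouth below 0.033 m and angle between lid_grip's own z axis and vertical below 0.12 rad and angle between the x axis of lid_grip and the x axis of mouth, either way round above 1.15 rad).
It fails at once if one of the other tea things (other lid, teacup, whisk holder, bowl, tin, spoon) is moved by more than 25 mm (distance of any of knob_lid, teacup, whisk_holder, bowl, tin, spoon from where it was at the start of the episode above 0.025 m).
It also fails if it takes over 56 s, if anything falls off the work surface, if the arm or the gripper's body presses on something with over 40 N, if the wrist force passes 120 N, or if a joint passes its speed limit or range.

ROBOT

A 7-joint arm with a two-finger parallel gripper is mounted at the origin on the work surface. World frame = base frame: x ahead of the robot, y to its left, z up, the work surface at z = 0. Lengths are in m, angles in rad, forces in N, time in s.
With the tool pointing down it reaches from about 0.4 to 0.85 m from the base axis. Payload 10.4 kg.
Tool frame: the origin (TCP) lies at the very end of the fingers, on their centre line; the grasp point (between the pads) lies r.pinch_z behind it (r.pinch_z is the distance from the TCP to the grasp point, in m); z points along the fingers, x is the direction in which the jaws open and shut, and the axes are right-handed (so a half turn about z gives the same grasp; the last joint's range is limited). The gripper opens to 87 mm and grips with 3 to 60 N. Pads are 19 mm wide; open, the fingers measure 117 mm over their backs; the gripper's body (75 mm by 190 mm) begins 51 mm behind the grasp point.
Start: joints at [-1.327, 0.332, -0.065, 1.46, 0.022, 1.35, -0.088], TCP at [0.165, 0.603, 0.223] pointing down, gripper open.
Joint ranges: [-2.6, 2.6], [-0.5, 2.12], [-1.47, 1.34], [0.16, 2.42], [-1.27, 4.41], [0.06, 2.06], [-2.6, 2.6]. Speed limits (rad/s): [2.22, 2.22, 2.79, 2.79, 3.14, 3.14, 3.14].

INTERFACE

Orientations are given as a unit quaternion [x, y, z, w].
In Python, from bench import r gives the robot as it stands.
- The arm moves only by the tool carry_out, never from a script. Its argument "increments" is text: rows parted by semicolons, each of 7 numbers parted by spaces: the turn, a rotation vector about the tool's x, y, z in degrees, then the shift along the tool's x, y, z in m, then the finger opening in m, from 0 to 0.087. A call has exactly 5 rows; each row is the pose to reach, as a shift and turn from the pose measured when the call began, along the tool's axes at that moment; what a row does not reach only later rows make up. A row lasts 1/8 s, in which the tool goes at most 62.5 mm and 10.7 degrees, less where a joint would pass 70% of its speed; a pose out of reach is approached as far as the arm can. A call with a gripper value outside its range is refused whole. The fingers move at their own pace and stop on an object; "squeeze" is the grip in N (left out, the last holds). Time passes only in rows, so rows that repeat a pose let the fingers close, or fill a call up. It gives the time, the measured TCP pose, the force and the opening at its end, in the units of the state.
- r.read_state(): the state, without advancing time (a new reading comes with each control period).
- r.camera(name): name is "side" or "top"; returns (picture, depth): 400x640x3 uint8, blue, green, red; 400x640 float32, m along the optical axis (not along the pixel's ray), 0 where there is no reading.
- r.camera_model(name): a dict with "K" (3x3 intrinsics, pixels), "extrinsics" (4x4, takes a point from camera to world coordinates). Camera axes: x right, y down, z forward; pixel columns grow to the right and rows downward; lengths in m; the calibration is good to about 2 mm. A picture is of the moment at which its call begins. camera_model takes no time and is no camera call.
- r.close_job(): hands the job in, once; it reports no verdict.
The state is a dict: "time": time; "joint_positions": joint angles; "joint_vel": joint speeds; "joint_torque": joint torques, N m; "ee_pos": TCP position; "eef_rot": TCP orientation; "ft_force": force on the tool from outside, world axes, zero at the start; "torque": the same for the moment, N m; "width": finger opening in m.
Only numpy, scipy, OpenCV 4.12 (cv2) and the standard library are available. Lean on these libraries where they do the work, as an engineer would, in place of code of your own. Each camera call takes 0.05 s, during which the arm holds its last target.

## Working session

There is one attempt and no reset: what is moved stays moved. The work goes in short steps, Python scripts to look and compute and a tool call to move; the robot and the scene stay as the last step left them, time stands still between calls to the robot, and variables do not carry over. Pictures are saved under pics/ and viewed, and the job is handed in when it is done.

Besides the shell and the picture viewer there is one more tool, called after ">>>" as name(argument=value, ...) on one line, values as JSON. carry_out: Moves the arm, as the interface text tells. Its arguments: {"type":"object","properties":{"increments":{"type":"string"},"squeeze":{"type":"number"}},"required":["increments"]}

```bash
ls; mkdir -p pics
python3 - <<'E'
from bench import r
import cv2,numpy as np
print(r.read_state(), r.pinch_z)
for n in("top","side"):
    p,d=r.camera(n); cv2.imwrite(f"pics/{n}0.png",p); np.save(f"pics/{n}0.npy",d)
    m=r.camera_model(n); print(n,np.round(m["K"],2),np.round(m["extrinsics"],4))
E
```

```text
pics
{'time': 0.0, 'joint_positions': array([-1.3266182 ,  0.33286443, -0.06472674,  1.46093038,  0.02161052,
        1.34989981, -0.08849386]), 'joint_vel': array([-0.00187989,  0.00059672,  0.00024708, -0.00063283, -0.00011207,
       -0.00024456,  0.00211665]), 'joint_torque': array([-2.10600379e-04, -6.23275495e+01,  2.48364976e-02, -3.89883721e+01,
       -6.13452075e-02,  4.01315535e-02,  1.48594254e-04]), 'ee_pos': array([0.16465801, 0.60252279, 0.22176388]), 'eef_rot': array([ 7.94849588e-01,  6.06806096e-01, -5.37859272e-04,  4.52543213e-04]), 'ft_force': array([-0.24850757, -0.37541177,  0.62013617]), 'torque': array([ 0.04368839, -0.01339229,  0.03922606]), 'width': 0.08700006271023843} 0.0187
top [[441.08   0.   323.38]
 [  0.   441.08 195.07]
 [  0.     0.     1.  ]] [[-9.0000e-04 -9.8610e-01  1.6590e-01  2.5930e-01]
 [-9.9980e-01  4.0000e-03  1.8800e-02  1.6000e-03]
 [-1.9200e-02 -1.6580e-01 -9.8600e-01  1.2949e+00]
 [ 0.0000e+00  0.0000e+00  0.0000e+00  1.0000e+00]]
side [[416.32   0.   319.45]
 [  0.   416.32 198.35]
 [  0.     0.     1.  ]] [[ 0.9677 -0.1445  0.2068  0.2343]
 [-0.2512 -0.4777  0.8418 -0.9284]
 [-0.0228 -0.8666 -0.4986  0.644 ]
 [ 0.      0.      0.      1.    ]]
```

View pics/top0.png

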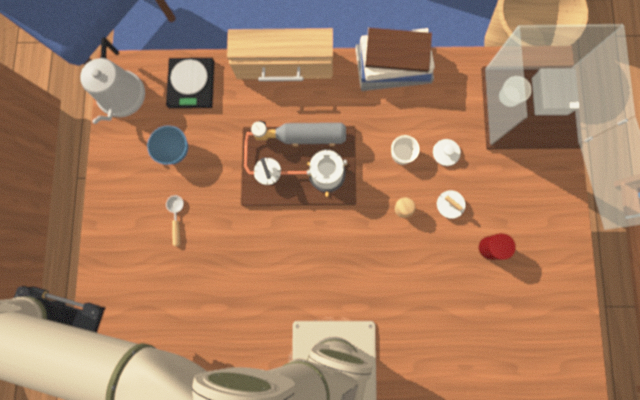

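View pics/side0.png

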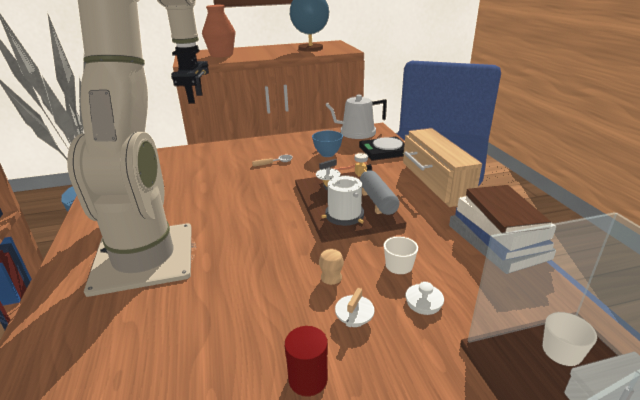

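The top view shows the valve at about (267,171), the canister at (326,170) and the bar lid at (452,204). The knob lid is at (446,152), the cup at (405,150) and the whisk holder at (404,207). I'll zoom in.

Run:
```python
import cv2
p=cv2.imread("pics/top0.png")
c=p[120:212,236:364]; cv2.imwrite("pics/z1.png",cv2.resize(c,(768,552),interpolation=cv2.INTER_CUBIC))
c=p[180:230,420:480]; cv2.imwrite("pics/z2.png",cv2.resize(c,(600,500),interpolation=cv2.INTER_CUBIC))
s=cv2.imread("pics/side0.png")
c=s[150:240,295:405]; cv2.imwrite("pics/z3.png",cv2.resize(c,(660,540),interpolation=cv2.INTER_CUBIC))
```

```text
(no output)
```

View pics/z1.png

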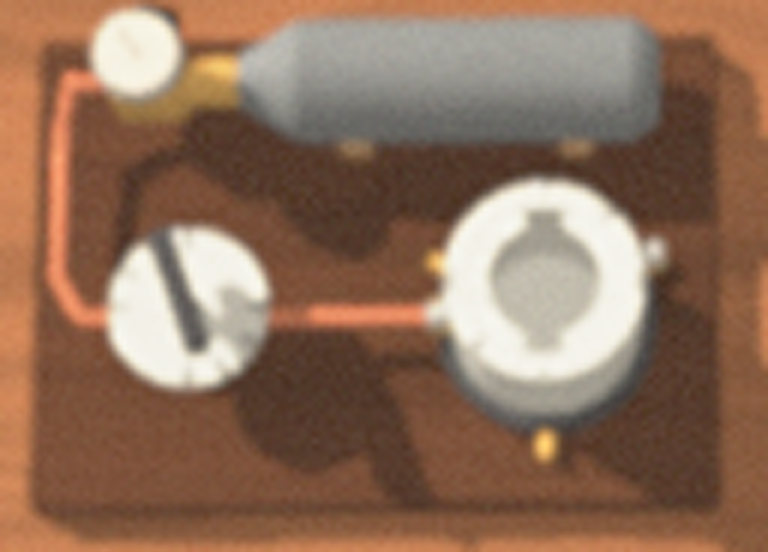

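View pics/z2.png

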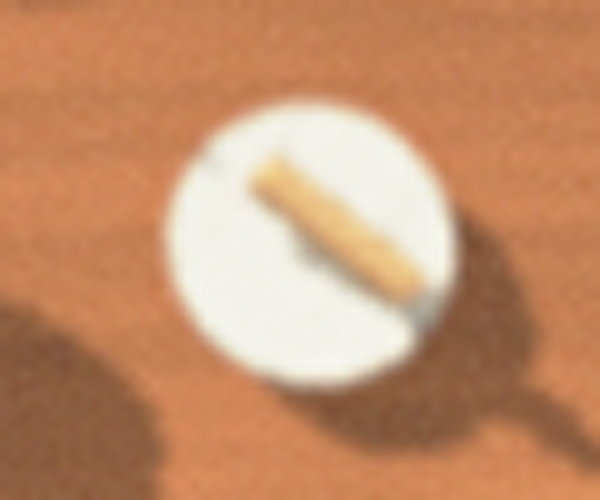

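View pics/z3.png

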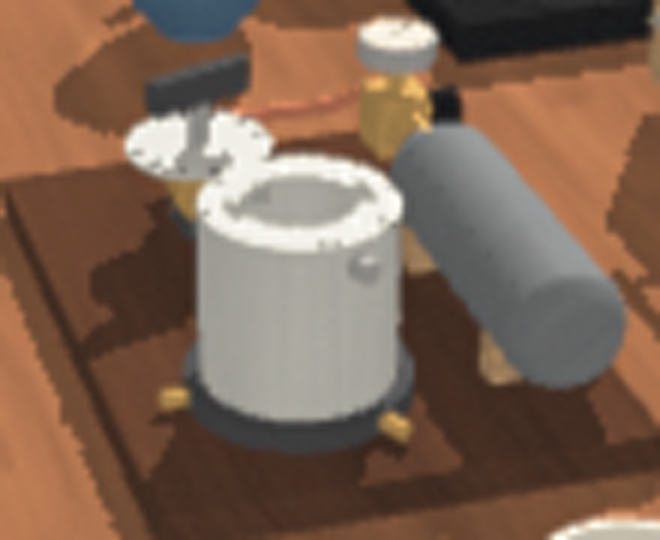

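```bash
cat > h.py <<'E'
import numpy as np,cv2
from scipy.optimize import least_squares
from bench import r
M={n:r.camera_model(n) for n in("top","side")}
def ray(n,uv,z):
    m=M[n];uv=np.atleast_2d(np.asarray(uv,float))
    d=np.c_[uv,np.ones(len(uv))]@np.linalg.inv(m["K"]).T@m["extrinsics"][:3,:3].T
    o=m["extrinsics"][:3,3]; t=(z-o[2])/d[:,2]
    return o+d*t[:,None]
def proj(n,P):
    m=M[n];P=np.atleast_2d(P);E=np.linalg.inv(m["extrinsics"]);c=P@E[:3,:3].T+E[:3,3]
    q=c@m["K"].T;return q[:,:2]/q[:,2:]
def cloud(n,d):
    m=M[n];v,u=np.indices(d.shape)
    c=np.stack([u,v,np.ones_like(u)],-1)*d[...,None]
    w=c@np.linalg.inv(m["K"]).T
    return w@m["extrinsics"][:3,:3].T+m["extrinsics"][:3,3]
def circ(P,R=None):
    P=np.asarray(P)[:,:2]
    f=(lambda q:np.hypot(*(P-q[:2]).T)-(R if R else q[2]))
    s=least_squares(f,[*P.mean(0),.04],loss="soft_l1",f_scale=.001)
    return s.x,np.sqrt(np.mean(s.fun**2))
def axis(P):
    (w,h,)=cv2.minAreaRect(P[:,:2].astype(np.float32))[1]
    c=P.mean(0);U,S,V=np.linalg.svd(P-c);return c,V[0],np.degrees(np.arctan2(V[0,1],V[0,0])),(w,h)
E
python3 - <<'E'
from h import *
for n in("top","side"):
    p=cv2.imread(f"pics/{n}0.png");d=np.load(f"pics/{n}0.npy");W=cloud(n,d)
    hsv=cv2.cvtColor(p,cv2.COLOR_BGR2HSV)
    if n=="top": boxes=dict(can=(300,145,356,205),valve=(248,150,290,195),lid=(432,185,475,222))
    else: boxes=dict(can=(322,172,368,225),valve=(310,158,345,190),lid=(325,285,385,330))
    for k,(a,b,c,e) in boxes.items():
        w=W[b:e,a:c].reshape(-1,3);h=hsv[b:e,a:c].reshape(-1,3)
        lo,hi={'can':(.112,.13),'valve':(.085,.125),'lid':(.035,.075)}[k]
        s=(w[:,2]>lo)&(w[:,2]<hi);P=w[s]
        print(n,k,len(P),P.mean(0).round(4),P.std(0).round(4), "zmed",np.median(P[:,2]).round(4))
        if k!='can': print("   axis",axis(P)[2:], (P[:,:2].max(0)+P[:,:2].min(0))/2)
        else: print("   circ hull",circ(cv2.convexHull(P[:,:2].astype(np.float32))[:,0]))
E
```

```text
top can 579 [0.5348 0.016  0.1188] [0.0261 0.028  0.0026] zmed 0.1189
   circ hull (array([0.53558193, 0.01597961, 0.04588266]), np.float64(0.003712986242487849))
top valve 99 [0.5341 0.1848 0.1074] [0.0168 0.0068 0.0038] zmed 0.1082
   axis (np.float64(-160.62493769276566), (0.05932210013270378, 0.012112647294998169)) [0.53545967 0.18577274]
top lid 123 [ 0.4428 -0.3406  0.056 ] [0.0111 0.0121 0.0071] zmed 0.0583
   axis (np.float64(-132.0061340071448), (0.05444825068116188, 0.03334851562976837)) [ 0.43523401 -0.34218355]
side can 400 [0.5353 0.0097 0.1184] [0.0252 0.0285 0.0023] zmed 0.1191
   circ hull (array([0.53617738, 0.01506016, 0.04597719]), np.float64(0.0024868762393999723))
side valve 338 [0.5258 0.09   0.1092] [0.0182 0.0739 0.01  ] zmed 0.109
   axis (np.float64(-97.54103711966042), (0.2162923663854599, 0.05548527091741562)) [0.52775643 0.09171268]
side lid 211 [ 0.4427 -0.3479  0.0555] [0.0115 0.0125 0.0069] zmed 0.059
   axis (np.float64(-132.1132195182573), (0.055640969425439835, 0.013901927508413792)) [ 0.44400527 -0.34353011]
```

Run:
```python
from h import *
p=cv2.imread("pics/top0.png");d=np.load("pics/top0.npy");W=cloud("top",d)
# bars by colour
hsv=cv2.cvtColor(p,cv2.COLOR_BGR2HSV)
def sub(box): 
    a,b,c,e=box; m=np.zeros(p.shape[:2],bool); m[b:e,a:c]=1; return m
def rep(name,m,z,n="top"):
    v,u=np.nonzero(m);P=ray(n,np.c_[u,v],z);c,_,ang,_=axis(P);r_=cv2.minAreaRect((P[:,:2]*1000).astype(np.float32))
    print(n,name,len(u),c.round(4),"ang",round(ang,2),"rect mm",np.round(r_[0],1),np.round(r_[1],1))
g=p.max(2)
rep("valvebar",sub((255,155,280,185))&(g<110)&(W[...,2]>.09),.110)
lidm=sub((432,185,475,222))&(hsv[...,1]>70)&(W[...,2]>.045)
rep("lidbar",lidm,.061)
# flange disc
m=sub((432,185,475,222))&(W[...,2]>.02)
v,u=np.nonzero(cv2.morphologyEx(m.astype(np.uint8),cv2.MORPH_OPEN,np.ones((3,3))));
print("flange",circ(ray("top",cv2.convexHull(np.c_[u,v].astype(np.int32))[:,0],.028)))
# board
hull=sub((225,110,370,225))&(W[...,2]>.012)&(W[...,2]<.028)
v,u=np.nonzero(hull);R=cv2.minAreaRect((ray("top",np.c_[u,v],.02)[:,:2]*1000).astype(np.float32));print("board",R)
# mouth hole: z<.112 inside
C=np.array([.5358,.0155])
q=ray("top",np.stack(np.indices(d.shape)[::-1],-1).reshape(-1,2),.12).reshape(*d.shape,3)
dist=np.hypot(q[...,0]-C[0],q[...,1]-C[1])
hole=(dist<.037)&(W[...,2]<.1165); rep("hole",hole,.12)
rep("hole low",(dist<.037)&(W[...,2]<.11),.12)
rim=(W[...,2]>.1165)&(W[...,2]<.123)&(dist<.055); v,u=np.nonzero(rim)
h_=cv2.convexHull(np.c_[u,v].astype(np.int32))[:,0];print("rim",circ(ray("top",h_,.12)),circ(ray("top",h_,.12),.046))
pol=[(f"{a}",) for a in ()]
for y in range(155,186):print(''.join('#' if hole[y,x] else ('+' if rim[y,x] else '.') for x in range(305,350)))
# side
p=cv2.imread("pics/side0.png");d=np.load("pics/side0.npy");W=cloud("side",d);hsv=cv2.cvtColor(p,cv2.COLOR_BGR2HSV)
for k,(c0,z,s) in dict(valve=((.5355,.185),.1,(.04)),lid=((.443,-.343),.051,.035)).items():
    P=W.reshape(-1,3);P=P[(np.hypot(P[:,0]-c0[0],P[:,1]-c0[1])<s)&(abs(P[:,2]-z)<.011)]
    print("side",k,len(P),axis(P)[0],axis(P)[2],cv2.minAreaRect((P[:,:2]*1000).astype(np.float32)))
```

```text
top valvebar 35 [0.5321 0.183  0.11  ] ang -158.54 rect mm [535.1 183.8] [54.9  5.4]
top lidbar 90 [ 0.4436 -0.3408  0.061 ] ang -121.61 rect mm [ 444.6 -340.3] [42.5 96.4]
flange (array([ 0.44380809, -0.34203392,  0.03952752]), np.float64(0.00030088100446925333))
board ((564.6480102539062, 100.79763793945312), (338.908203125, 240.03634643554688), 89.79032135009766)
top hole 365 [0.5353 0.0149 0.12  ] ang 178.11 rect mm [535.8  14.1] [65.  69.1]
top hole low 310 [0.5346 0.0158 0.12  ] ang 178.58 rect mm [534.8  16.7] [51.7 58. ]
rim (array([0.53508053, 0.01585932, 0.04536736]), np.float64(0.00028420094868337195)) (array([0.53505227, 0.01589968, 0.04      ]), np.float64(0.000691166965972811))
...........++++++++#+####+#++++++............
..........++++++++#######+++#+++++...........
.........+.+++++#+#######++##++++++..........
........+.++.++#+#+#######++++#+++++.........
.......+++++#++++#############++.+++.........
.......++++++++##############++++++.+........
......++++++++################.+++.++........
......++.+++++################+++++..+.......
......+++++++##################
[... 669 characters left out ...]
.+++++++########+++.++.+...........
...........+++++++.+###+#++++.++.............
............++.+++++++++++.++.++.............
.............+++.+++.+.+++..+................
................+.+++++.++++.................
...................++.+++....................
.............................................
.............................................
side valve 121 [0.53541022 0.18157853 0.10203053] -163.08053165304355 ((535.9006958007812, 184.33499145507812), (59.379966735839844, 14.65631103515625), 18.35693359375)
side lid 187 [ 0.44228035 -0.34815146  0.05589487] -132.02885536510485 ((444.63568115234375, -343.7347717285156), (55.6409797668457, 12.951290130615234), 48.720481872558594)
```

```bash
cat >> h.py <<'E'
def rect(n,d,c0,R,lo,hi,drop=0):
    P=cloud(n,d).reshape(-1,3);P=P[(np.hypot(P[:,0]-c0[0],P[:,1]-c0[1])<R)&(P[:,2]>lo)&(P[:,2]<hi)]
    q=cv2.minAreaRect((P[:,:2]*1000).astype(np.float32));a=q[2]+(90 if q[1][0]<q[1][1] else 0)
    print(n,len(P),"c",np.round(q[0],1),"size",np.round(q[1],1),"ang",round(a%180,1),"pca",round(axis(P)[2]%180,1),"zmax",np.percentile(P[:,2],95).round(4))
def plan(xyz,ang=None):
    """increment from measured pose to world TCP xyz and tool-x heading (deg)"""
    from scipy.spatial.transform import Rotation as Ro
    s=r.read_state();R0=Ro.from_quat(s["eef_rot"]);x=R0.as_matrix()[:,0]
    a0=np.degrees(np.arctan2(x[1],x[0]));a=a0 if ang is None else ang
    t=np.radians(a);Rt=Ro.from_matrix(np.array([[np.cos(t),np.sin(t),0],[np.sin(t),-np.cos(t),0],[0,0,-1]]))
    print("t",s["time"],"pos",s["ee_pos"].round(4),"head",a0.round(2),"F",s["ft_force"].round(1),"T",s["torque"].round(2),"w",round(s["width"],4))
    print(" rot",(R0.inv()*Rt).as_rotvec(degrees=True).round(2),"shift",R0.inv().apply(np.array(xyz)-s["ee_pos"]).round(4))
E
python3 - <<'E'
from h import *
for n in("top","side"):
    d=np.load(f"pics/{n}0.npy")
    rect(n,d,(.5355,.185),.04,.088,.118)
    rect(n,d,(.4438,-.342),.035,.045,.07)
    rect(n,d,(.4438,-.342),.035,.052,.07)
p=cv2.imread("pics/top0.png")
# rectified view of the dial plane z=.068 and rim plane z=.12, 0.5mm/px, up=+x left=+y
def warp(c,z,half,name,s=.25e-3):
    k=int(half/s);cor=np.array([[half,half],[half,-half],[-half,-half],[-half,half]])+c
    src=proj("top",np.c_[cor,[z]*4]).astype(np.float32)
    H=cv2.getPerspectiveTransform(src,np.float32([[0,0],[2*k,0],[2*k,2*k],[0,2*k]]))
    im=cv2.warpPerspective(p,H,(2*k,2*k),flags=cv2.INTER_CUBIC);return im
a=warp(np.array([.5355,.1845]),.068,.045,"d");b=warp(np.array([.5353,.0157]),.12,.05,"r",.25e-3)
b=cv2.resize(b,(360,360));cv2.imwrite("pics/rect0.png",np.hstack([a,b]))
plan((.5355,.1845,.20),108.5)
E
```

```text
top 99 c [535.3 185.3] size [59.3 12.1] ang 19.9 pca 19.4 zmax 0.1115
top 111 c [ 443.7 -341.1] size [54.3 14.7] ang 49.2 pca 49.6 zmax 0.064
top 96 c [ 444.2 -342.2] size [53.3 12.7] ang 49.4 pca 50.3 zmax 0.0642
side 127 c [535.9 184.3] size [59.4 14.7] ang 18.4 pca 16.7 zmax 0.1107
side 190 c [ 444.2 -343.4] size [55.6 12.5] ang 49.5 pca 48.2 zmax 0.0622
side 155 c [ 444.2 -343.4] size [55.6 12.5] ang 49.5 pca 49.0 zmax 0.0622
t 0.1 pos [0.1647 0.6026 0.2218] head 74.71 F [0.6 0.8 0.6] T [-0.05 -0.01  0.01] w 0.0871
 rot [-2.000e-02  7.000e-02 -3.379e+01] shift [-0.3055  0.4679  0.0223]
```

View pics/rect0.png

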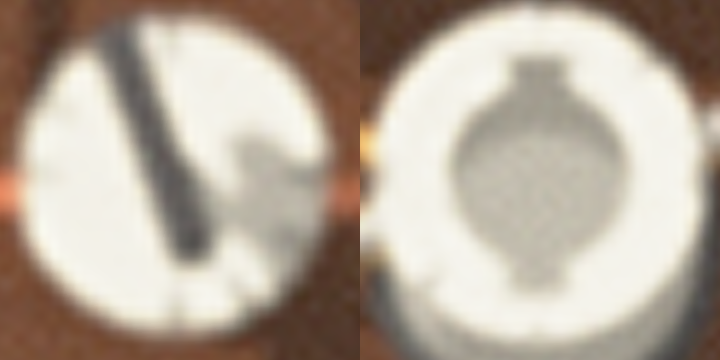

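The dial marks match the pipe direction, and the bar stands at about 19° open. The slots lie along world x. Next I move above the valve.

>>> carry_out(increments="0 0 -7 -0.030 0.047 0.002 0.05;0 0 -15 -0.068 0.104 0.005 0.05;0 0 -22 -0.102 0.156 0.008 0.05;0 0 -30 -0.136 0.208 0.010 0.05;0 0 -33.8 -0.170 0.260 0.013 0.05", squeeze=30)

```text
time: 0.72
ee_pos: [0.3683, 0.372, 0.2091]
eef_rot: [0.583, 0.813, -0.001, 0.0]
ft_force: [0.6, 0.1, -0.5]
width: 0.0519
```

```bash
python3 -c "
from h import *
plan((.5356,.1848,.18),109)"
```

```text
t 0.725 pos [0.3683 0.372  0.2091] head 108.7 F [ 0.6  0.1 -0.5] T [ 0.12 -0.02  0.02] w 0.0519
 rot [-0.04  0.06 -0.3 ] shift [-0.2309  0.0985  0.0293]
```

>>> carry_out(increments="0 0 0 -0.056 0.024 0.007 0.05;0 0 0 -0.112 0.048 0.014 0.05;0 0 0 -0.168 0.072 0.022 0.05;0 0 -0.3 -0.215 0.092 0.028 0.05;0 0 -0.3 -0.231 0.0985 0.0293 0.05")

```text
time: 1.35
ee_pos: [0.5371, 0.1811, 0.1793]
eef_rot: [0.583, 0.813, -0.001, 0.0]
ft_force: [-0.2, 0.2, 0.1]
width: 0.05
```

```bash
python3 -c "
from h import *
plan((.5356,.1848,.082),109)"
```

```text
t 1.35 pos [0.5371 0.1811 0.1793] head 108.74 F [-0.2  0.2  0.1] T [ 0.11  0.06 -0.01] w 0.05
 rot [-0.1   0.14 -0.26] shift [ 0.0042 -0.      0.0972]
```

>>> carry_out(increments="0 0 -0.3 0.004 0 0.03 0.05;0 0 -0.3 0.004 0 0.06 0.05;0 0 -0.3 0.004 0 0.09 0.05;0 0 -0.3 0.004 0 0.097 0.05;0 0 -0.3 0.004 0 0.097 0.05")

```text
time: 1.98
ee_pos: [0.5356, 0.1851, 0.0825]
eef_rot: [0.58, 0.814, -0.002, 0.0]
ft_force: [-0.2, 0.2, 0.7]
width: 0.05
```

Run:
```python
from h import *
plan((.5356,.1848,.082),109)
p,d=r.camera("side");cv2.imwrite("pics/s1.png",cv2.resize(p[130:250,280:420],(700,600),interpolation=cv2.INTER_CUBIC))
```

```text
t 1.975 pos [0.5356 0.1851 0.0825] head 109.07 F [-0.2  0.2  0.7] T [ 0.05  0.03 -0.02] w 0.05
 rot [-0.12  0.13  0.07] shift [-0.0003 -0.      0.0005]
```

View pics/s1.png

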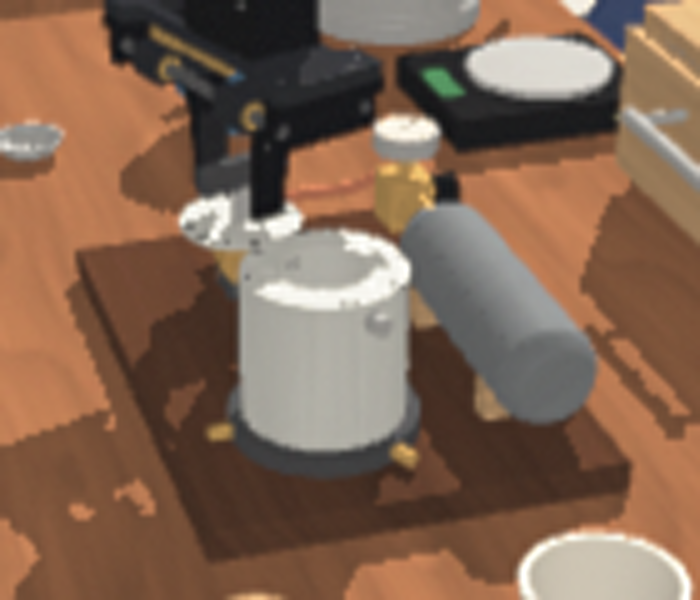

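The fingers straddle the valve bar at about (240,175). I close on it.

>>> carry_out(increments="0 0 0 0 0 0 0.0;0 0 0 0 0 0 0.0;0 0 0 0 0 0 0.0;0 0 0 0 0 0 0.0;0 0 0 0 0 0 0.0", squeeze=25)

```text
time: 2.65
ee_pos: [0.5354, 0.1871, 0.0833]
eef_rot: [0.58, 0.815, -0.0, -0.0]
ft_force: [-3.6, 6.7, 1.0]
width: 0.0118
```

```bash
python3 -c "
from h import *
plan((.5356,.1848,.082),150)"
```

```text
t 2.65 pos [0.5354 0.1871 0.0833] head 109.15 F [-3.6  6.7  1. ] T [1.65 0.69 0.08] w 0.0118
 rot [-4.000e-02 -2.000e-02 -4.085e+01] shift [-0.0022 -0.0006  0.0013]
```

>>> carry_out(increments="0 0 -9 0 0 0 0.0;0 0 -18 0 0 0 0.0;0 0 -27 0 0 0 0.0;0 0 -36 0 0 0 0.0;0 0 -41 0 0 0 0.0")

```text
time: 3.28
ee_pos: [0.5361, 0.1865, 0.0833]
eef_rot: [0.256, 0.967, -0.0, 0.0]
ft_force: [3.0, -2.0, -2.1]
width: 0.0114
```

```bash
python3 -c "
from h import *
plan((.5356,.1868,.082),150)"
```

```text
t 3.275 pos [0.5361 0.1865 0.0833] head 150.32 F [ 3.  -2.  -2.1] T [-0.29 -0.58 -0.08] w 0.0114
 rot [-0.03  0.03  0.32] shift [0.0006 0.0001 0.0013]
```

>>> carry_out(increments="0 0 0 0 0 0 0.05;0 0 0 0 0 0 0.05;0 0 0 0 0 0 0.05;0 0 0 0 0 0 0.05;0 0 0 0 0 -0.03 0.05")

```text
time: 3.9
ee_pos: [0.5345, 0.1859, 0.1116]
eef_rot: [0.256, 0.967, -0.002, -0.002]
ft_force: [-0.6, 0.2, 1.0]
width: 0.0477
```

>>> carry_out(increments="0 0 0 0 0 -0.05 0.05;0 0 0 0 0 -0.1 0.05;0 0 0 -0.02 0.02 -0.13 0.05;0 0 0 -0.05 0.05 -0.13 0.05;0 0 0 -0.08 0.08 -0.13 0.05")

```text
time: 4.53
ee_pos: [0.6453, 0.2168, 0.242]
eef_rot: [0.256, 0.967, -0.001, -0.001]
ft_force: [-0.4, 0.4, 0.2]
width: 0.05
```

Run:
```python
from h import *
plan((.444,-.343,.16),139)
for n in("top","side"):
    p,d=r.camera(n);cv2.imwrite(f"pics/{n}2.png",p);rect(n,d,(.536,.186),.04,.088,.118)
```

```text
t 4.525 pos [0.6453 0.2168 0.242 ] head 150.32 F [-0.4  0.4  0.2] T [0.06 0.06 0.04] w 0.05
 rot [-0.18 -0.06 11.32] shift [-0.1024 -0.5858  0.0836]h.py:25: RuntimeWarning: Mean of empty slice.
  c=P.mean(0);U,S,V=np.linalg.svd(P-c);return c,V[0],np.degrees(np.arctan2(V[0,1],V[0,0])),(w,h)
  ret = um.true_divide(
Traceback (most recent call last):
  File "h.py", line 29, in rect
    print(n,len(P),"c",np.round(q[0],1),"size",np.round(q[1],1),"ang",round(a%180,1),"pca",round(axis(P)[2]%180,1),"zmax",np.percentile(P[:,2],95).round(4))
                                                                                                                          ~~~~~~~~~~~~~^^^^^^^^^^^
IndexError: index -1 is out of bounds for axis 0 with size 0
```

View pics/top2.png

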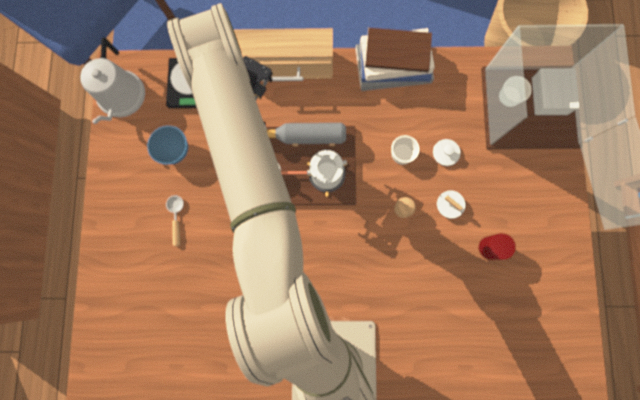

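>>> carry_out(increments="0 0 2 -0.010 -0.058 0 0.05;0 0 4 -0.020 -0.116 0 0.05;0 0 7 -0.030 -0.174 0 0.05;0 0 9 -0.040 -0.232 0 0.05;0 0 11.3 -0.050 -0.290 0 0.05")

```text
time: 5.2
ee_pos: [0.547, -0.0609, 0.2405]
eef_rot: [0.351, 0.936, -0.002, -0.001]
ft_force: [0.4, -0.3, -0.2]
width: 0.0501
```

>>> carry_out(increments="0 0 0 -0.010 -0.058 0 0.05;0 0 0 -0.020 -0.116 0.01 0.05;0 0 0 -0.030 -0.174 0.02 0.05;0 0 0 -0.040 -0.232 0.03 0.05;0 0 0 -0.050 -0.270 0.04 0.05")

```text
time: 5.82
ee_pos: [0.4871, -0.1602, 0.2143]
eef_rot: [0.35, 0.936, -0.01, -0.017]
ft_force: [0.5, -0.6, -1.4]
width: 0.0501
```

Run:
```python
from h import *
plan((.444,-.3425,.13),139.3)
for n in("top",):
    p,d=r.camera(n);cv2.imwrite(f"pics/{n}3.png",p);rect(n,d,(.536,.186),.04,.088,.118)
```

```text
t 5.825 pos [ 0.4871 -0.1602  0.2143] head 138.94 F [ 0.5 -0.6 -1.4] T [0.08 0.02 0.05] w 0.0501
 rot [-1.77 -1.4  -0.34] shift [-0.0892 -0.1631  0.0872]
top 107 c [535.  185.4] size [59.3 12.4] ang 59.9 pca 60.1 zmax 0.1126
```

View pics/top3.png

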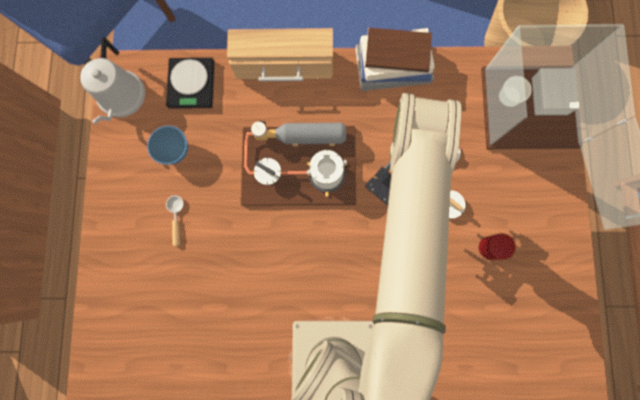

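```bash
python3 -c "
from h import *
s=r.read_state();print(s['joint_positions'].round(2),s['joint_vel'].round(2))"
```

```text
[ 0.61  0.15 -0.42  1.72  0.08  1.33  2.59] [-0.19 -0.01  0.24 -0.01 -0.03  0.01 -0.  ]
```

Joint 7 has run to its limit, and the bar grasp is the same half a turn round. I turn clockwise to heading -41° in stages on the way over.

```bash
python3 -c "
from h import *
plan((.48,-.20,.22),89)
plan((.444,-.3425,.20),89)"
```

```text
t 5.875 pos [ 0.4851 -0.1638  0.2133] head 138.61 F [-0.6 -0.7 -1.2] T [ 0.02  0.05 -0.01] w 0.05
 rot [-2.38 -0.58 49.62] shift [-0.0199 -0.0308 -0.0063]
t 5.875 pos [ 0.4851 -0.1638  0.2133] head 138.61 F [-0.6 -0.7 -1.2] T [ 0.02  0.05 -0.01] w 0.05
 rot [-2.38 -0.58 49.62] shift [-0.0876 -0.1608  0.0162]
```

>>> carry_out(increments="-1 0 9 -0.017 -0.032 -0.006 0.05;-1 0 19 -0.034 -0.064 -0.006 0.05;-2 0 29 -0.052 -0.096 -0.006 0.05;-2.4 -0.6 39 -0.070 -0.128 0 0.05;-2.4 -0.6 49.6 -0.0876 -0.160 0 0.05")

```text
time: 6.5
ee_pos: [0.4449, -0.3425, 0.2161]
eef_rot: [0.715, 0.699, 0.0, 0.0]
ft_force: [0.4, 0.2, 0.4]
width: 0.0501
```

>>> carry_out(increments="0 0 10 0 0 0 0.05;0 0 20 0 0 0 0.05;0 0 30 0 0 0 0.05;0 0 40 0 0 0 0.05;0 0 50 0 0 0 0.05")

```text
time: 7.12
ee_pos: [0.4453, -0.342, 0.2162]
eef_rot: [0.944, 0.329, 0.0, 0.0]
ft_force: [-0.6, -0.6, -0.1]
width: 0.0499
```

```bash
python3 -c "
from h import *
plan((.444,-.3425,.16),-10)
s=r.read_state();print(s['joint_positions'].round(2),s['joint_vel'].round(2))"
```

```text
t 7.125 pos [ 0.4453 -0.342   0.2162] head 38.36 F [-0.6 -0.6 -0.1] T [-0.02 -0.02  0.04] w 0.0499
 rot [ 4.000e-02 -1.000e-02  4.836e+01] shift [-0.0013 -0.0005  0.0562]
[ 0.67  0.2  -0.11  1.64  0.02  1.3   1.22] [-0.11 -0.    0.13  0.01 -0.03 -0.   -1.37]
```

>>> carry_out(increments="0 0 10 -0.0013 -0.0005 0.01 0.05;0 0 20 -0.0013 -0.0005 0.03 0.05;0 0 30 -0.0013 -0.0005 0.05 0.05;0 0 40 -0.0013 -0.0005 0.07 0.05;0 0 50 -0.0013 -0.0005 0.08 0.05")

```text
time: 7.75
ee_pos: [0.444, -0.3418, 0.1353]
eef_rot: [0.995, -0.104, -0.0, 0.0]
ft_force: [-0.6, -0.3, -0.1]
width: 0.0499
```

```bash
python3 -c "
from h import *
plan((.4442,-.343,.10),-40.7)"
```

```text
t 7.75 pos [ 0.444  -0.3418  0.1353] head -11.95 F [-0.6 -0.3 -0.1] T [-0.1   0.06 -0.04] w 0.0499
 rot [ 0.03  0.03 28.75] shift [0.0005 0.0011 0.0353]
```

>>> carry_out(increments="0 0 10 0.0005 0.001 0.01 0.05;0 0 20 0.0005 0.001 0.02 0.05;0 0 28.75 0.0005 0.001 0.035 0.05;0 0 28.75 0.0005 0.001 0.035 0.05;0 0 28.75 0.0005 0.001 0.035 0.05")

```text
time: 8.38
ee_pos: [0.4447, -0.3428, 0.1009]
eef_rot: [0.938, -0.346, 0.0, 0.0]
ft_force: [0.8, 0.6, 0.5]
width: 0.0499
```

Run:
```python
from h import *
plan((.4442,-.343,.034),-40.7)
p,d=r.camera("side");cv2.imwrite("pics/s4.png",cv2.resize(p[220:350,280:440],(738,600),interpolation=cv2.INTER_CUBIC))
```

```text
t 8.375 pos [ 0.4447 -0.3428  0.1009] head -40.49 F [0.8 0.6 0.5] T [-0.08  0.14  0.02] w 0.0499
 rot [ 0.04 -0.02  0.21] shift [-0.0003  0.0004  0.0669]
```

View pics/s4.png

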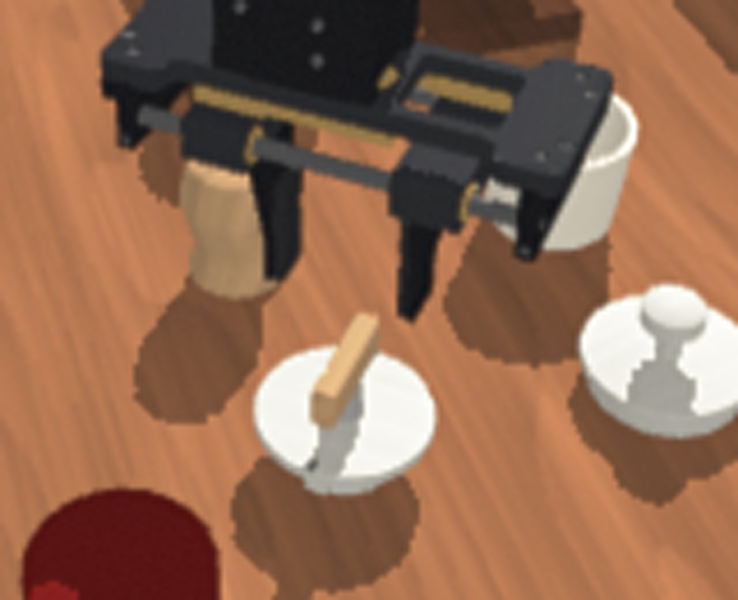

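The jaws are square across the bar at about (345,370). Down and close.

>>> carry_out(increments="0 0 0 0 0 0.02 0.05;0 0 0 0 0 0.045 0.05;0 0 0 0 0 0.0665 0.05;0 0 0 0 0 0.0665 0.05;0 0 0 0 0 0.0665 0.04", squeeze=30)

```text
time: 9.05
ee_pos: [0.4454, -0.3435, 0.0358]
eef_rot: [0.938, -0.346, 0.001, 0.001]
ft_force: [-0.4, -0.3, -0.1]
width: 0.0452
```

>>> carry_out(increments="0 0 0 0 0 0 0.0;0 0 0 0 0 0 0.0;0 0 0 0 0 0 0.0;0 0 0 0 0 0 0.0;0 0 0 0 0 0 0.0", squeeze=30)

```text
time: 9.68
ee_pos: [0.4453, -0.3434, 0.0358]
eef_rot: [0.938, -0.346, 0.001, 0.001]
ft_force: [-0.4, 0.8, 3.1]
width: 0.0143
```

Run:
```python
from h import *
plan((.4442,-.343,.034),-40.7)
```

```text
t 9.675 pos [ 0.4453 -0.3434  0.0358] head -40.49 F [-0.4  0.8  3.1] T [ 0.17  0.37 -0.03] w 0.0143
 rot [ 0.02 -0.11  0.21] shift [-0.0011  0.0004  0.0018]
```

>>> carry_out(increments="0 0 0 0 0 0 0.0;0 0 0 0 0 0 0.0;0 0 0 0 0 -0.03 0.0;0 0 0 0 0 -0.08 0.0;0 0 0 0 0 -0.13 0.0", squeeze=35)

```text
time: 10.3
ee_pos: [0.4448, -0.343, 0.1668]
eef_rot: [0.938, -0.346, 0.0, 0.0]
ft_force: [0.1, 0.1, -1.6]
width: 0.0138
```

Run:
```python
from h import *
plan((.49,-.2,.23),10)
plan((.536,.016,.23),90)
p,d=r.camera("side");cv2.imwrite("pics/s5.png",p)
```

```text
t 10.3 pos [ 0.4448 -0.343   0.1668] head -40.49 F [ 0.1  0.1 -1.6] T [-0.1   0.02  0.01] w 0.0138
 rot [ 6.000e-02 -5.000e-02 -5.049e+01] shift [-0.0584 -0.1381 -0.0634]
t 10.3 pos [ 0.4448 -0.343   0.1668] head -40.49 F [ 0.1  0.1 -1.6] T [-0.1   0.02  0.01] w 0.0138
 rot [ 9.0000e-02  0.0000e+00 -1.3049e+02] shift [-0.1637 -0.3322 -0.0636]
```

View pics/s5.png

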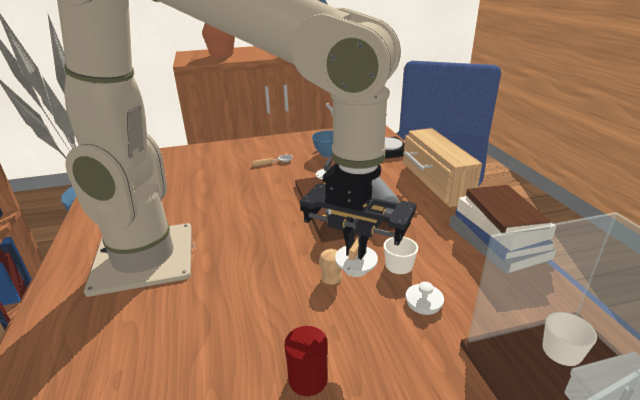

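The lid is in the fingers (white disc at about (356,260)). I carry it over and turn anticlockwise.

>>> carry_out(increments="0 0 -10 0 0 -0.03 0.0;0 0 -20 -0.012 -0.028 -0.06 0.0;0 0 -30 -0.028 -0.066 -0.075 0.0;0 0 -40 -0.044 -0.104 -0.075 0.0;0 0 -50 -0.06 -0.138 -0.075 0.0")

```text
time: 10.98
ee_pos: [0.4912, -0.199, 0.2484]
eef_rot: [0.996, 0.086, 0.004, 0.004]
ft_force: [-0.2, 0.4, -1.7]
width: 0.0139
```

Run:
```python
from h import *
plan((.53,.0,.24),60)
```

```text
t 10.975 pos [ 0.4912 -0.199   0.2484] head 9.85 F [-0.2  0.4 -1.7] T [-0.06  0.01 -0.02] w 0.0139
 rot [  0.61  -0.22 -50.15] shift [ 0.0722 -0.1895  0.0075]
```

>>> carry_out(increments="0 0 -10 0.015 -0.039 0 0.0;0 0 -20 0.03 -0.078 0 0.0;0 0 -30 0.045 -0.117 0 0.0;0 0 -40 0.060 -0.156 0 0.0;0.6 0 -50 0.072 -0.19 0 0.0")

```text
time: 11.6
ee_pos: [0.5297, 0.0024, 0.2471]
eef_rot: [0.865, 0.502, 0.002, -0.0]
ft_force: [0.8, -0.2, -1.8]
width: 0.0139
```

Run:
```python
from h import *
plan((.536,.016,.19),90)
```

```text
t 11.6 pos [0.5297 0.0024 0.2471] head 60.24 F [ 0.8 -0.2 -1.8] T [-0.07 -0.06  0.02] w 0.0139
 rot [  0.12  -0.18 -29.76] shift [ 0.0148 -0.0013  0.0571]
```

>>> carry_out(increments="0 0 -10 0.005 0 0.02 0.0;0 0 -20 0.01 -0.001 0.04 0.0;0 0 -29.8 0.0148 -0.0013 0.06 0.0;0 0 -29.8 0.0148 -0.0013 0.072 0.0;0 0 -29.8 0.0148 -0.0013 0.072 0.0")

```text
time: 12.22
ee_pos: [0.5356, 0.0157, 0.1743]
eef_rot: [0.708, 0.706, 0.001, -0.0]
ft_force: [-0.9, -0.2, -1.6]
width: 0.0142
```

Run:
```python
from h import *
plan((.536,.016,.17),90)
for n in("top","side"):
    p,d=r.camera(n);cv2.imwrite(f"pics/{n}6.png",p);np.save(f"pics/{n}6.npy",d)
    c=p[110:220,260:400];cv2.imwrite(f"pics/{n}6z.png",cv2.resize(c,(760,597),interpolation=cv2.INTER_CUBIC))
```

```text
t 12.225 pos [0.5356 0.0157 0.1743] head 89.81 F [-0.9 -0.2 -1.6] T [ 0.02 -0.01  0.03] w 0.0142
 rot [ 0.07 -0.14 -0.19] shift [0.0003 0.0004 0.0043]
```

View pics/top6z.png

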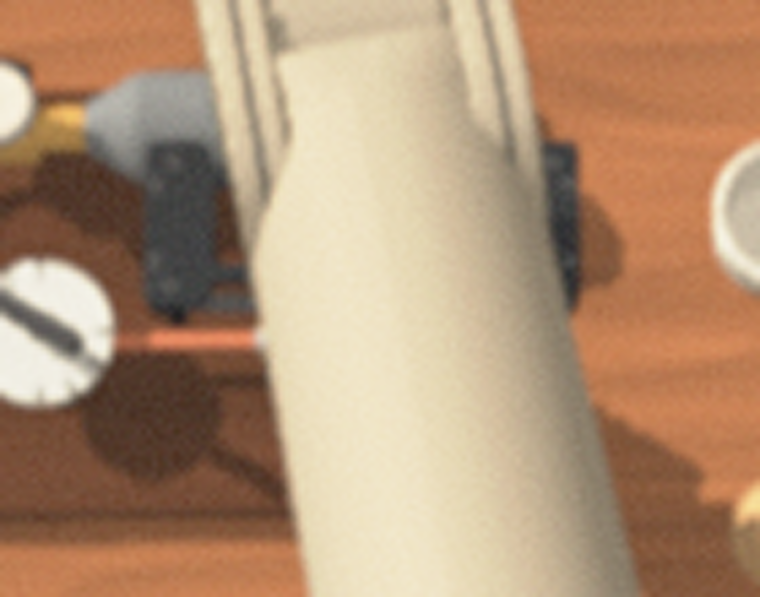

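View pics/side6z.png

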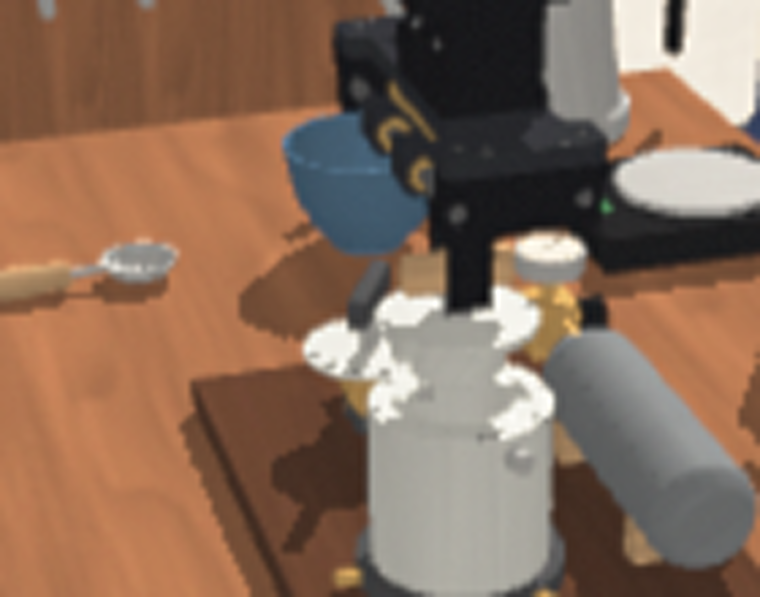

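Run:
```python
from h import *
from collections import Counter
def run(tag):
    p=cv2.imread(f"pics/side{tag}.png");d=np.load(f"pics/side{tag}.npy");W=cloud("side",d);hsv=cv2.cvtColor(p,cv2.COLOR_BGR2HSV)
    near=np.hypot(W[...,0]-.535,W[...,1]-.015)<.052
    return p,W,hsv,near
p,W,hsv,near=run("6")
z=W[...,2][near];print(np.histogram(z,bins=np.arange(.1,.21,.006)))
fl=near&(W[...,2]>.158)&(W[...,2]<.172)&(hsv[...,1]<60)&(hsv[...,2]>120)
P=W[fl];print("flange top n",len(P),"zmed",np.median(P[:,2]))
h_=cv2.convexHull(P[:,:2].astype(np.float32))[:,0];print(circ(h_,.04),circ(h_))
# pixel contour -> ray on plane, only edge outside
v,u=np.nonzero(fl);hp=cv2.convexHull(np.c_[u,v].astype(np.int32))[:,0]
print("ray",circ(ray("side",hp,.1665),.04))
A=np.polyfit  # tilt
c=P.mean(0);print("normal",np.linalg.svd(P-c)[2][2].round(3))
b=near&(W[...,2]>.172)&(hsv[...,1]>50)&(hsv[...,2]>110)
B=W[b];print("bar",len(B),B.mean(0),B.min(0),B.max(0))
for lo,hi in((.49,.535),(.535,.58)):
    q=B[(B[:,0]>lo)&(B[:,0]<hi)];
    if len(q):print(len(q),q.mean(0).round(4),q.min(0).round(4),q.max(0).round(4))
# rim in first picture with same ray method and in this one
_,W0,_,_=run("0")
for nm,WW in(("0",W0),("6",W)):
    rm=(np.hypot(WW[...,0]-.535,WW[...,1]-.015)<.052)&(WW[...,2]>.116)&(WW[...,2]<.124)
    v,u=np.nonzero(rm);hp=cv2.convexHull(np.c_[u,v].astype(np.int32))[:,0]
    print("rim",nm,len(u),circ(ray("side",hp,.12),.046),circ(cv2.convexHull(WW[rm][:,:2].astype(np.float32))[:,0],.046))
```

```text
(array([ 98,  99, 103, 221,   0,   0,   7,  37,  37,   2,  41, 243,   8,
        29,  45,  46,  52,  22]), array([0.1  , 0.106, 0.112, 0.118, 0.124, 0.13 , 0.136, 0.142, 0.148,
       0.154, 0.16 , 0.166, 0.172, 0.178, 0.184, 0.19 , 0.196, 0.202,
       0.208]))
flange top n 283 zmed 0.1674175372218346
(array([0.53299946, 0.0126459 , 0.04      ]), np.float64(0.001015933004516078)) (array([0.532985  , 0.01217492, 0.03924104]), np.float64(0.0007267639659302501))
ray (array([0.53201454, 0.00954289, 0.04      ]), np.float64(0.001443583297431342))
normal [-0.014 -0.014  1.   ]
bar 469 [ 0.53047797 -0.01170246  0.39048475] [ 0.49034563 -0.03677096  0.18119516] [0.57500424 0.04589988 0.5699558 ]
262 [ 0.5132 -0.0069  0.3729] [ 0.4903 -0.0367  0.1812] [0.535  0.0459 0.57  ]
207 [ 0.5524 -0.0178  0.4127] [ 0.5354 -0.0368  0.1827] [0.575  0.0148 0.5686]
rim 0 331 (array([0.53561347, 0.01268475, 0.04      ]), np.float64(0.0019237626892319353)) (array([0.536243 , 0.0151431, 0.04     ]), np.float64(0.0007482450228752393))
rim 6 259 (array([0.53504715, 0.01163218, 0.04      ]), np.float64(0.0015332736830389695)) (array([0.5363643 , 0.01403831, 0.04      ]), np.float64(0.0010683659879936098))
```

Run:
```python
from h import *
def fit(tag,lo,hi,R,c0=(.535,.014)):
    d=np.load(f"pics/side{tag}.npy");p=cv2.imread(f"pics/side{tag}.png");W=cloud("side",d);hsv=cv2.cvtColor(p,cv2.COLOR_BGR2HSV)
    m=(np.hypot(W[...,0]-c0[0],W[...,1]-c0[1])<R+.008)&(W[...,2]>lo)&(W[...,2]<hi)&(hsv[...,2]>90)
    P=W[m][:,:2]; c=np.array(c0)
    for it in range(5):
        a=np.arctan2(*(P-c).T[::-1]);rr=np.hypot(*(P-c).T);Q=[]
        for b in np.arange(-np.pi,np.pi,np.pi/18):
            k=(a>=b)&(a<b+np.pi/18)
            if k.sum()>2 and rr[k].max()>R-.004: Q.append(P[k][rr[k].argmax()])
        Q=np.array(Q);(x,_)=circ(Q,R-.0005);c=x[:2]
    print(tag,lo,len(Q),c.round(4),"free",circ(Q)[0].round(4)); print("   ",[(int(np.degrees(np.arctan2(*(q-c)[::-1]))),round(1000*np.hypot(*(q-c)),1)) for q in Q])
fit("0",.116,.124,.046);fit("6",.160,.172,.040)
fit("0",.020,.032,.040,(.444,-.343))
d=np.load("pics/side6.npy");p=cv2.imread("pics/side6.png");W=cloud("side",d);hsv=cv2.cvtColor(p,cv2.COLOR_BGR2HSV)
b=(abs(W[...,0]-.535)<.045)&(abs(W[...,1]-.015)<.03)&(W[...,2]>.176)&(W[...,2]<.202)
for v,u in zip(*np.nonzero(b)):
    if hsv[v,u,1]>60 and hsv[v,u,2]>90: print(u,v,W[v,u].round(4),p[v,u])
```

```text
0 0.116 36 [0.536  0.0149] free [0.536  0.0149 0.0454]
    [(-171, np.float64(45.3)), (-162, np.float64(46.1)), (-159, np.float64(44.4)), (-148, np.float64(45.7)), (-132, np.float64(45.4)), (-128, np.float64(46.0)), (-111, np.float64(45.8)), (-105, np.float64(46.0)), (-98, np.float64(45.1)), (-85, np.float64(45.8)), (-78, np.float64(45.6)), (-66, np.float64(46.3)), (-57, np.float64(46.5)), (-40, np.float64(44.8)), (-38, np.float64(44.3)), (-29, np.float64(45.2)), (-11, np.float64(45.0)), (-1, np.float64(44.0)), (1, np.float64(44.7)), (12, np.float64(42.7)), (20, np.float64(47.4)), (34, np.float64(47.2)), (44, np.float64(45.4)), (59, np.float64(46.5)), (63, np.float64(45.3)), (77, np.float64(44.4)), (80, np.float64(46.2)), (91, np.float64(46.1)), (104, np.float64(48.4)), (116, np.float64(44.7)), (125, np.float64(45.9)), (136, np.float64(43.6)), (148, np.float64(45.8)), (155, np.float64(44.5)), (169, np.float64(44.1)), (177, np.float64(45.1))]
6 0.16 27 [0.5333 0.0124] free [0.5332 0.0122 0.0392]
    [(-171, np.float64(39.7)), (-167, np.float64(38.1)), (-150, np.float64(40.3)), (-145, 
[... 4829 characters left out ...]
098 0.1874] [100 138 174]
341 162 [0.524  0.0073 0.1882] [ 98 134 170]
351 162 [0.5523 0.0108 0.1827] [146 171 193]
352 162 [0.5548 0.01   0.1827] [139 164 187]
353 162 [0.5569 0.0079 0.1834] [122 149 181]
334 163 [0.506  0.01   0.1867] [115 145 173]
335 163 [0.5089 0.0109 0.1859] [ 98 135 170]
336 163 [0.5111 0.0091 0.1864] [ 98 135 170]
337 163 [0.5145 0.0116 0.1848] [ 98 135 169]
338 163 [0.5164 0.0089 0.1857] [106 140 173]
339 163 [0.519  0.0086 0.1855] [105 140 172]
340 163 [0.5216 0.0085 0.1852] [103 136 168]
341 163 [0.5245 0.009  0.1845] [ 98 130 161]
335 164 [0.5081 0.0082 0.1843] [135 164 188]
336 164 [0.5109 0.0086 0.1838] [141 167 190]
337 164 [0.514  0.01   0.1827] [145 170 191]
```

Side view: the rim is at about (0.536, 0.015) and the held lid at x = 0.5333, with the bar along x. I shift +2.7 mm in x and lower the plug until the lugs are just above the ledge.

>>> carry_out(increments="0 0 0 0 0.0027 0 0.0;0 0 0 0.0002 0.0027 0.005 0.0;0 0 0 0.0002 0.0027 0.012 0.0;0 0 0 0.0002 0.0027 0.020 0.0;0 0 0 0.0002 0.0027 0.025 0.0")

```text
time: 12.95
ee_pos: [0.5388, 0.016, 0.1499]
eef_rot: [0.708, 0.706, 0.002, 0.0]
ft_force: [-0.6, -0.2, -1.3]
width: 0.0141
```

Run:
```python
from h import *
plan((.5383,.016,.134),90)
p,d=r.camera("side");cv2.imwrite(f"pics/side7.png",p);np.save(f"pics/side7.npy",d)
c=p[130:210,300:400];cv2.imwrite(f"pics/side7z.png",cv2.resize(c,(750,600),interpolation=cv2.INTER_CUBIC))
```

```text
t 12.95 pos [0.5388 0.016  0.1499] head 89.87 F [-0.6 -0.2 -1.3] T [ 0.01 -0.03 -0.01] w 0.0141
 rot [ 0.16 -0.14 -0.13] shift [-0.0001 -0.0006  0.0159]
```

View pics/side7z.png

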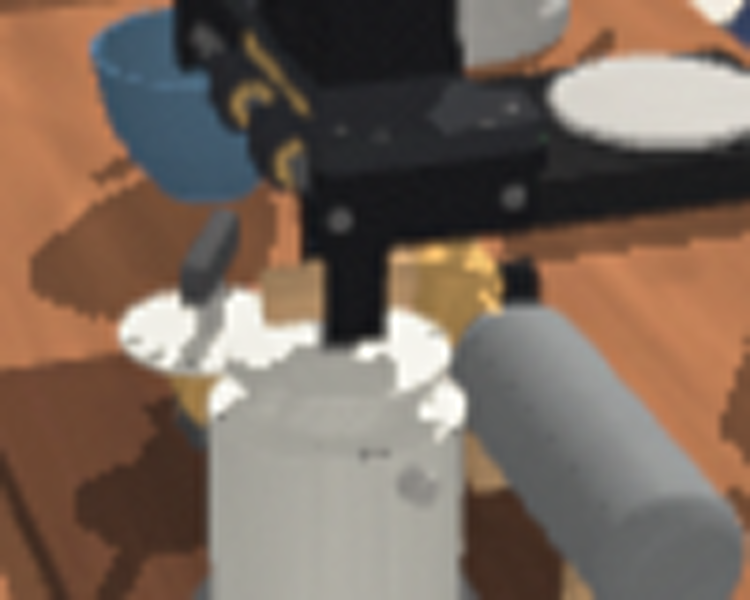

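No contact force with the plug about 6 mm into the bore. I go on down slowly.

>>> carry_out(increments="0 0 0 0 0 0.002 0.0;0 0 0 0 0 0.004 0.0;0 0 0 0 0 0.006 0.0;0 0 0 0 0 0.008 0.0;0 0 0 0 0 0.008 0.0")

```text
time: 13.62
ee_pos: [0.5386, 0.016, 0.1413]
eef_rot: [0.708, 0.706, 0.002, -0.0]
ft_force: [-0.0, -0.1, -0.7]
width: 0.0138
```

Run:
```python
from h import *
plan((.5383,.016,.134),90)
```

```text
t 13.625 pos [0.5386 0.016  0.1413] head 89.88 F [-0.  -0.1 -0.7] T [0.04 0.02 0.01] w 0.0138
 rot [ 0.11 -0.14 -0.12] shift [-0.     -0.0003  0.0073]
```

>>> carry_out(increments="0 0 0 0 0 0.002 0.0;0 0 0 0 0 0.004 0.0;0 0 0 0 0 0.006 0.0;0 0 0 0 0 0.008 0.0;0 0 0 0 0 0.0085 0.0")

```text
time: 14.25
ee_pos: [0.5387, 0.0158, 0.1335]
eef_rot: [0.708, 0.706, 0.002, 0.0]
ft_force: [-4.9, -1.2, 9.4]
width: 0.014
```

Run:
```python
from h import *
plan((.5383,.016,.1325),90)
p,d=r.camera("side");cv2.imwrite(f"pics/side8.png",p);np.save(f"pics/side8.npy",d)
c=p[130:210,300:400];cv2.imwrite(f"pics/side8z.png",cv2.resize(c,(750,600),interpolation=cv2.INTER_CUBIC))
W=cloud("side",d);hsv=cv2.cvtColor(p,cv2.COLOR_BGR2HSV)
m=(np.hypot(W[...,0]-.536,W[...,1]-.014)<.036)&(W[...,2]>.115)&(W[...,2]<.14)&(hsv[...,2]>200)
P=W[m];print("flange top z",len(P),np.median(P[:,2]),np.percentile(P[:,2],[10,90]))
```

```text
t 14.25 pos [0.5387 0.0158 0.1335] head 89.86 F [-4.9 -1.2  9.4] T [-0.13  1.08  0.03] w 0.014
 rot [ 0.13 -0.12 -0.14] shift [ 0.0002 -0.0004  0.001 ]
flange top z 92 0.1258741714070588 [0.12448057 0.12687883]
```

View pics/side8z.png

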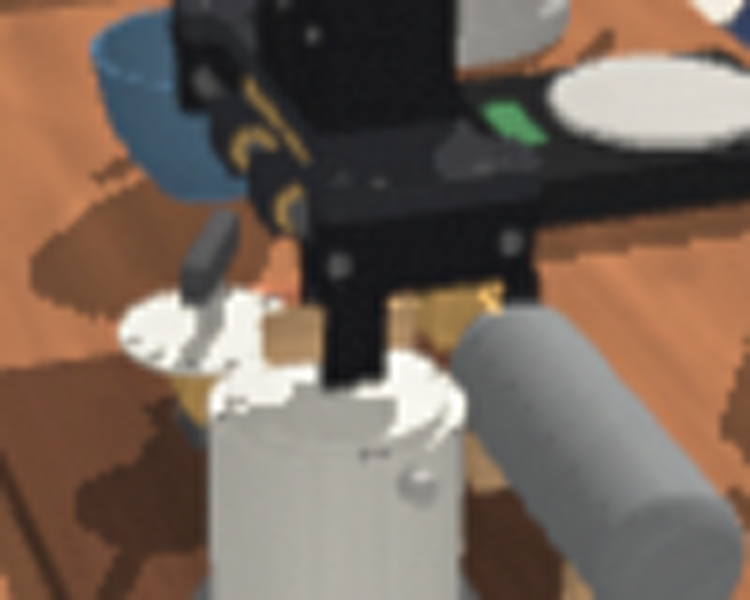

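The lid is seated: flange top at 0.126 and an upward force of 9 N. I turn clockwise about the lid's axis, which is 2.5 mm from the TCP along the bar.

>>> carry_out(increments="0 0 8 -0.0003 0 0.0005 0.0;0 0 16 -0.0007 -0.0001 0.0005 0.0;0 0 24 -0.001 -0.0002 0.0005 0.0;0 0 32 -0.0013 -0.0004 0.0005 0.0;0 0 38 -0.0016 -0.0005 0.0005 0.0")

```text
time: 14.92
ee_pos: [0.5387, 0.0144, 0.1336]
eef_rot: [0.9, 0.436, 0.002, -0.0]
ft_force: [0.5, -0.2, 2.0]
width: 0.014
```

Run:
```python
from h import *
plan((.5380,.014,.1330),45)
for n in("side","top"):
    p,d=r.camera(n);cv2.imwrite(f"pics/{n}9.png",p);np.save(f"pics/{n}9.npy",d)
    c=p[130:210,300:400] if n=="side" else p[120:220,250:390];cv2.imwrite(f"pics/{n}9z.png",cv2.resize(c,(750,600),interpolation=cv2.INTER_CUBIC))
```

```text
t 14.925 pos [0.5387 0.0144 0.1336] head 51.64 F [ 0.5 -0.2  2. ] T [ 0.03 -0.02  0.04] w 0.014
 rot [ 0.07 -0.23  6.64] shift [-0.0008 -0.0003  0.0005]
```

View pics/side9z.png

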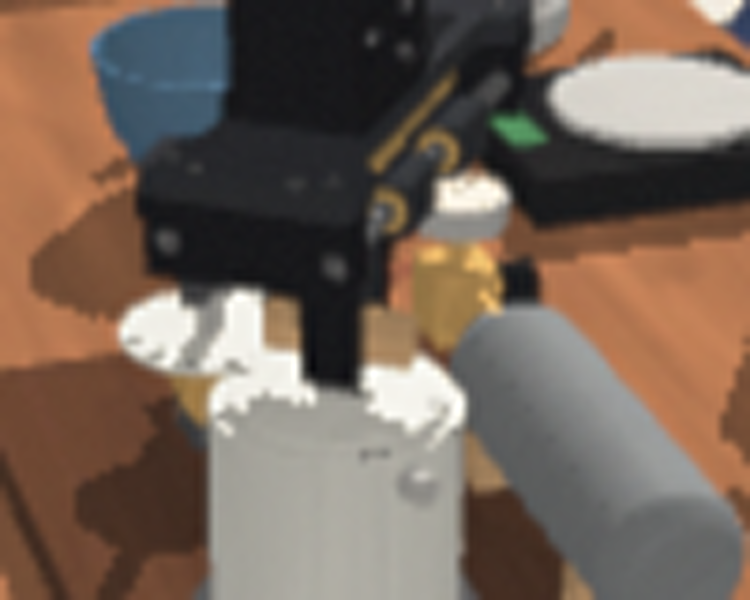

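View pics/top9z.png

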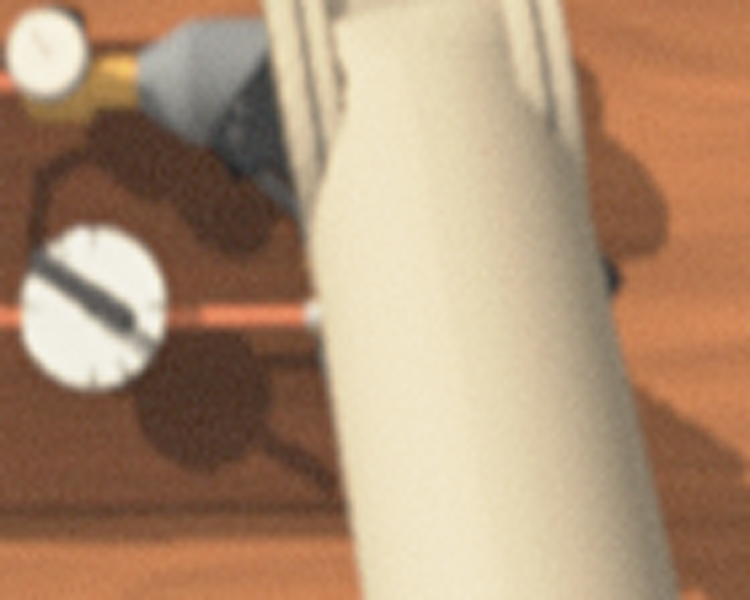

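>>> carry_out(increments="0 0 3 -0.0001 0 0.0006 0.0;0 0 6.5 -0.0002 -0.0001 0.0008 0.0;0 0 6.5 -0.0002 -0.0001 0.0008 0.0;0 0 6.5 -0.0002 -0.0001 0.0008 0.0;0 0 6.5 -0.0002 -0.0001 0.0008 0.0")

```text
time: 15.65
ee_pos: [0.5392, 0.0147, 0.1335]
eef_rot: [0.922, 0.387, 0.003, -0.0]
ft_force: [-0.5, 0.4, 4.8]
width: 0.014
```

Run:
```python
from h import *
plan((.5380,.014,.1330),45)
p,d=r.camera("side");cv2.imwrite("pics/side10.png",p)
W=cloud("side",d);hsv=cv2.cvtColor(p,cv2.COLOR_BGR2HSV)
m=(np.hypot(W[...,0]-.536,W[...,1]-.015)<.034)&(W[...,2]>.141)&(W[...,2]<.158)&(hsv[...,1]>60)&(hsv[...,2]>90)
P=W[m];print("bar face pts",len(P),P.mean(0));k,b=np.polyfit(P[:,0],P[:,1],1);print("angle",axis(P)[2],np.degrees(np.arctan(k)))
t=(P[:,0]-.536)*np.cos(np.pi/4)-(P[:,1]-.015)*np.sin(np.pi/4)
nn=(P[:,0]-.536)*np.sin(np.pi/4)+(P[:,1]-.015)*np.cos(np.pi/4)
print("along",t.min(),t.max(),"normal of face",np.median(nn))
m=(np.hypot(W[...,0]-.536,W[...,1]-.014)<.036)&(W[...,2]>.115)&(W[...,2]<.14)&(hsv[...,2]>200)
Q=W[m];print("flange top",np.median(Q[:,2]),"normal",np.linalg.svd(Q-Q.mean(0))[2][2])
p,d=r.camera("top");rect("top",d,(.536,.186),.04,.088,.118)
```

```text
t 15.65 pos [0.5392 0.0147 0.1335] head 45.48 F [-0.5  0.4  4.8] T [0.16 0.12 0.12] w 0.014
 rot [ 0.11 -0.31  0.48] shift [-0.0013 -0.0004  0.0005]
bar face pts 67 [0.54040856 0.00713401 0.150456  ]
angle -39.82951141433667 -37.62750926237081
along -0.023266670140824314 0.030185151567922924 normal of face -0.003767440101420742
flange top 0.12600869934316417 normal [-0.00334004  0.00749752  0.99996632]
top 107 c [535.2 185.4] size [60.4 12.1] ang 60.3 pca 60.0 zmax 0.1118
```

Sanity check on the bar angle: I cast the bottom-front edge of the bar (wood against white flange) onto its height, 0.139 m.

Run:
```python
from h import *
p=cv2.imread("pics/side10.png");cv2.imwrite("pics/side10z.png",cv2.resize(p[130:210,300:400],(750,600),interpolation=cv2.INTER_CUBIC))
for tag in("8","10"):
    p=cv2.imread(f"pics/side{tag}.png");b=p[...,0].astype(float);S=cv2.cvtColor(p,cv2.COLOR_BGR2HSV)[...,1]
    uv=[]
    for u in range(332,358):
        # go down from wood to flange: blue rises
        for v in range(170,188):
            if S[v-1,u]>75 and 75<p[v-1,u,1]<160 and b[v,u]<150<=b[v+1,u]:
                uv.append((u,v+(150-b[v,u])/(b[v+1,u]-b[v,u])));break
    uv=np.array(uv)
    if len(uv)<3: print(tag,uv);continue
    P=ray("side",uv,.139);print(tag);print(np.c_[uv,P[:,:2]*1000].round(1).tolist())
    k=np.polyfit(P[:,0],P[:,1],1);print("angle",np.degrees(np.arctan(k[0])))
```

```text
8
[[335.0, 177.5, 511.3, 19.9], [336.0, 178.2, 512.7, 15.3], [337.0, 178.2, 515.3, 14.4], [338.0, 178.1, 518.0, 14.5], [339.0, 178.0, 520.6, 13.9], [340.0, 177.8, 523.6, 14.5], [341.0, 177.8, 526.1, 13.7], [352.0, 176.0, 557.2, 14.9], [353.0, 176.0, 559.8, 14.2], [354.0, 176.2, 562.1, 12.7], [355.0, 176.7, 563.6, 9.0]]
angle -4.020203459110005
10
[[336.0, 175.2, 517.7, 32.1], [337.0, 175.3, 520.2, 30.8], [338.0, 175.8, 521.9, 27.3], [348.0, 178.6, 542.5, 4.1], [349.0, 178.1, 545.9, 6.0], [350.0, 178.2, 548.1, 4.3], [351.0, 178.5, 550.1, 2.1], [352.0, 178.8, 552.1, -0.3], [353.0, 178.8, 554.7, -1.0], [354.0, 178.3, 558.1, 0.8], [355.0, 177.1, 562.8, 6.6], [356.0, 177.0, 565.5, 6.2]]
angle -33.81867183508248
```

View pics/side10z.png

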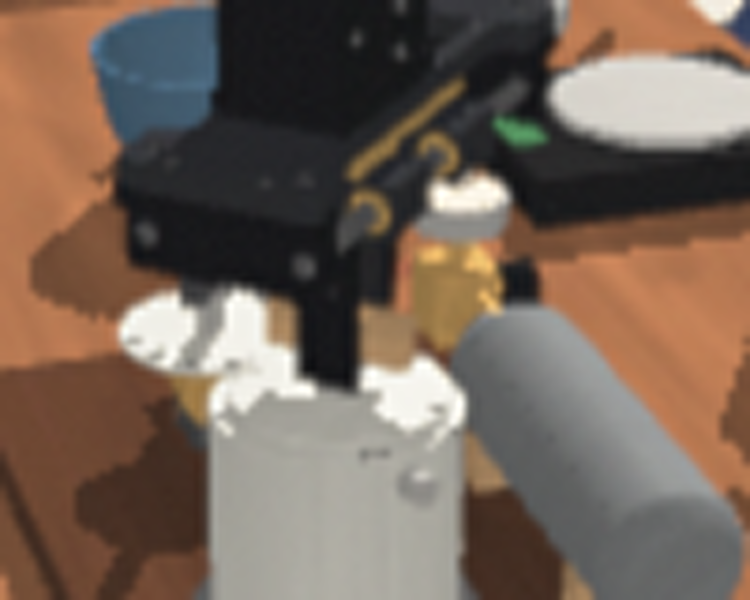

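The middle edge points, away from the corners, give about 0° at entry and -43° now. That agrees with the 44.4° turn of the wrist and sits well inside 35 to 55°. I hand in.

Run:
```python
from h import *
s=r.read_state();print(s["time"],s["ft_force"],s["width"],abs(s["joint_vel"]).max())
print(r.close_job())
```

```text
15.75 [-1.13360754  0.6233803   4.80974384] 0.014222700503524994 0.0016409453395298632
the job is handed in; nothing more can be done
None
```

I turned the valve from about 19° to 60° open and let go of it. I then lowered the lid through the entry slots, turned it clockwise to the vent mark, and handed the job in still gripping the bar, at 15.75 s on the robot's clock.

**Checks that agree:**
- **Valve:** the last top view put the bar at 60.0 to 60.3°.
- **Seating:** the flange top measured 0.126 m, as it should be on the rim, and the lid is level. The arm was at rest, with the lid pushing up about 5 N and the fingers at 14 mm.
- **Turn:** the wrist turned 44.4° from entry. The bar's bottom edge in the side picture, by eye on the clean middle points, gives about 43°.

**Checks that disagreed or were weak:**
- **Bar angle:** the bar-face depth points gave 38 to 40°. The automatic fit to the edge gave 34°, just under the 35° limit, but it includes corner points that don't belong to the edge. I trusted the wrist and the clean edge points.
- **Centring:** this was not measured cleanly. Depth points put the bar about 3 mm along its length from the mouth. The plug in the bore should leave only about 2.5 mm of play, which is inside the 6 mm limit.
- **Finger opening:** it read 14 mm on a bar given as 12 mm, and I did not explain this.
- **Other tea things:** I did not measure them again. No unexpected force showed in any reading.

Joint 7 reached its limit on the way to the lid, and I turned the wrist half a turn to get round it.

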